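# Clamp a guard column in the collet holder

## Robot

A 6-joint arm with a two-finger parallel gripper is mounted at the origin on the work surface. World frame = base frame: x ahead of the robot, y to its left, z up, the work surface at z = 0. Lengths are in m, angles in degrees, forces in N, time in s.
With the tool pointing down it reaches from about 0.4 to 0.825 m from the base axis. Payload 7 kg.
Tool frame: the origin (TCP) lies midway between the tips of the shut fingers; the grasp point (between the pads) lies 19 mm behind it; z points along the fingers, y is the line along which they close (so a half turn about z gives the same grasp; the last joint's range is limited). The gripper opens to 88 mm and grips with 3 to 60 N. Pads are 19 mm wide; open, the fingers measure 130 mm over their backs; the gripper's body (78 mm by 193 mm) begins 47 mm behind the grasp point.
Start: joints at [91.851, 20.546, 0.682, 0, -70.136, -16.507], TCP at [0.171, 0.653, 0.227] pointing down, gripper open.
Joint ranges: [-176.03, 176.03], [-82.01, 121.73], [-58.28, 71.71], [-173.87, 95.51], [-174.79, -0.11], [-173.66, 173.66]. Speed limits (degrees/s): [136.94, 136.94, 172.46, 180, 180, 180].

## Interface

Orientations are given as [roll, pitch, yaw] about the fixed x, y, z axes, in that order (R = Rz(yaw) Ry(pitch) Rx(roll)).
In Python, from plant import r gives the robot as it stands.
- The arm moves only by the tool drive_tool, never from a script. Its argument "commands" is a list of rows, each an object of numbers: "hand": the closure, from 0 (fully open) to 1 (shut); "tx", "ty", "tz": the shift along the world's x, y, z scaled (see below); "turn": the turn about the world's z scaled (see below). A call has 1 to 10 rows; each row is the pose to reach, as a shift and turn from the pose commanded when the call began; what a row does not reach only later rows make up. The controller multiplies each number of a shift by 0.6 m and each number of a turn by 90 degrees. A row lasts 1/10 s, in which the tool goes at most 50 mm and 8.59 degrees, less where a joint would pass 70% of its speed; a pose out of reach is approached as far as the arm can. A call with a number of a shift or a turn outside -1 to 1 is refused whole. A call with a gripper value outside its range is refused whole. The fingers move at their own pace and stop on an object; "grip_force" is the grip in N (left out, the last holds). Time passes only in rows, so rows that repeat a pose let the fingers close. It gives the time, the measured TCP pose, the force, the opening and the grip force at its end, in the units of the state.
- r.get_state(): the state, without advancing time (a new reading comes with each control period).
- r.capture(name): name is "scene" or "top" or "wrist"; returns a dict with "frame" (384x512x3 uint8, red, green, blue), "fx", "fy", "cx", "cy" (pixels), "world_from_camera" (4x4, takes a point from camera to world coordinates); the wrist camera has in their place "T_tool_cam" (4x4, takes a point from camera to tool coordinates, whose origin is the TCP and whose axes are the flange's). Camera axes: x right, y down, z forward; pixel columns grow to the right and rows downward; lengths in m; the calibration is good to about 2 mm. The wrist camera is an equidistant fisheye: a pixel r from the principal point sees the ray r / f radians off the axis. A picture is of the moment at which its call begins: read the wrist's pose just before it. There is no depth.
- r.close_job(): hands the job in; it is judged then, once.
Trained networks look in the newest picture that a camera, given by its name, has taken for a name from the list of things; names that differ only in an ending like _2 or _b are one class to them, and where a whole thing is asked for, a point or a joint stands for the part that bears it (a point fixed in the world has none). Each returns a list of dicts, best first, with "score" (0 to 1); they miss things now and then, are a little off and sometimes report something else, mostly with a low value. They report only what shows in the picture. A call takes as long as a camera call. They do not tell look-alikes from the thing itself.
- r.trace(label, camera): "pixels" (384x512 bool, what is visible of it) and "extent" ([left, top, right, bottom] in pixels, round what is visible of it).
The state is a dict: "time_s": time; "joints": joint angles; "qd": joint speeds; "joint_torque": joint torques, N m; "tcp_pos": TCP position; "eef_rot": TCP orientation; "contact_force": force on the tool from outside, world axes, zero at the start; "moment": the same for the moment, N m; "gripper_width": finger opening in m; "gripper_force": force on a finger pad.
Only numpy, scipy, OpenCV 4.12 (cv2) and the standard library are available. Lean on these libraries where they do the work, as an engineer would, in place of code of your own. Each camera call takes 0.05 s, during which the arm holds its last target. There are 200 camera calls.

## Task

Take the short column out of the rack and set it, shank down, fully home in the open collet of the bench holder, without ramming it. Then swing the nut's handle clockwise (seen from above) until you feel the collet grip the shank firmly, without overtightening it, let go, and leave the column clamped upright. Leave the long column and the other things on the bench where they are.

Things in the scene. Friction and masses are not known exactly. Their poses are not given: they have to be found in the camera images.
- column: the short steel guard column: a round shank 12 mm in diameter and 50 mm long (its lowest 2 mm taper to 8 mm) under a round head 22 mm in diameter and 34 mm tall, 160 g. Origin at the centre of the shank's lower end, z along the column towards the head. It stands loosely in one of the rack's holes, shank down; grip it by the head
- long_column: the long column (380 g, head 95 mm tall, else like the short one), in another hole of the rack; leave it. Origin at its shank's lower end
- rack: white plastic rack, fixed, 60 x 220 mm and 40 mm tall, origin at the centre of its underside; three holes 14 mm wide and 32 mm deep on its y axis at -80, 0 and +80 mm. In it the short column's head begins 18 mm above the rack's top
- holder: bench collet holder, fixed by its 110 x 110 x 12 mm foot; origin at the centre of its underside, its z axis is the collet's axis. On top is a ring nut 51 mm in diameter, from 49 to 68 mm above the origin. The bore (13.6 mm wide) has its floor 24 mm above the origin; a column fully home has its shank's end there and its head begins 6 mm above the nut
- mouth (a point): centre of the nut's top face, 68 mm above the holder's underside. The opening narrows like a funnel from 23 mm wide at the top to 16 mm, 5 mm below; the open jaws below it leave 14 to 20 mm, the chamfered bore 13.6 mm
- handle (a point): on the nut's handle: an upright round post 12 mm in diameter at the end of an arm, 65 mm from the nut's axis. The post's free part goes from 63 to 100 mm above the holder's underside; this point lies on its axis at 84 mm. It turns with the nut about the holder's axis; clockwise from above tightens, and it stays where it is left
- nut: the ring nut with its arm (along its x axis) and post, origin at the holder's origin. Where it grips differs each time, 0.6 to 2.2 rad from its start. Running free takes a torque of 0.45 N m (7 N at the post); once the jaws touch the shank it climbs by 0.009 N m per newton on each jaw, about 0.07 N m per 0.1 rad. A good grip is 0.3 to 0.35 N m (5 N at the post) above free running; 0.5 above is too much. While the swing pauses all these read some 0.15 N m less
- jaw_a: one of three collet jaws inside the nut, 120 degrees apart, driven inwards 3 mm per rad of the nut, on stiff springs (30 N per mm). A good grip is 30 to 45 N on each jaw; under 20 N is loose, over 60 N overtightened. Its origin lies within 2 mm of the holder's origin when the jaw is open, and moves with it
- jaw_b: second jaw, like jaw_a
- jaw_c: third jaw, like jaw_a
- seat: the brass floor of the bore, fixed; origin at the holder's origin, its top face 24 mm above. Never press the column on it with more than 40 N
- reagent: blue-capped glass bottle, 72 mm in diameter, 150 mm tall, a bystander; origin under its centre
- wrench: 150 mm wrench lying on the bench, a bystander
- beaker: glass beaker 60 mm in diameter, 70 mm tall, a bystander; origin under its centre
There are look-alikes about, which are no part of the job. What is shaped like the column but red is not meant.

How it is judged:
By the outcome, as a careful person would: the job done as asked, in the order asked, and still so for the second after the job is handed in, with the robot touching nothing.
It also fails if it takes over 72 s, if anything falls off the work surface, if the arm or the gripper's body presses on something with over 40 N, if the wrist force passes 120 N, or if a joint passes its speed limit or range.

## Working session

There is one attempt and no reset: what is moved stays moved. The work goes in short steps, Python scripts to look and compute and a tool call to move; the robot and the scene stay as the last step left them, time stands still between calls to the robot, and variables do not carry over. Pictures are saved under pics/ and viewed, at most 10 in all, crops included, and the job is handed in when it is done.

Besides the shell and the picture viewer there is one more tool, called after "Emit:" in YAML: its name, and indented under it one key for each argument. drive_tool: Moves the arm, as the interface text tells. Its arguments: {"type":"object","properties":{"commands":{"type":"array"},"grip_force":{"type":"number"}},"required":["commands"]}

```bash
mkdir -p pics
cat > h.py <<'E'
from plant import r
import numpy as np, cv2
def save(c,n):
    d=r.capture(c); cv2.imwrite('pics/'+n,d['frame'][:,:,::-1].copy()); return d
def ray(d,u,v):
    M=np.array(d['world_from_camera']); k=M[:3,:3]@np.array([(u-d['cx'])/d['fx'],(v-d['cy'])/d['fy'],1]); return M[:3,3],k
def atz(d,u,v,z):
    o,k=ray(d,u,v); return o+k*(z-o[2])/k[2]
def proj(d,p):
    M=np.linalg.inv(np.array(d['world_from_camera'])); q=M[:3,:3]@p+M[:3,3]
    return d['fx']*q[0]/q[2]+d['cx'],d['fy']*q[1]/q[2]+d['cy']
E
python3 - <<'E'
from h import *
print(r.get_state())
a={}
for c in('scene','top'):
    d=save(c,c+'1.png'); a[c]=d; print(c,d['fx'],d['cx'],d['cy'],np.round(d['world_from_camera'],3).tolist())
    for l in['column','long_column','rack','holder','nut','handle','reagent','wrench','beaker']:
        for t in r.trace(l,c)[:3]:
            ys,xs=np.nonzero(t['pixels']); print(l,round(t['score'],2),np.round(t['extent']),round(xs.mean(),1),round(ys.mean(),1),len(xs))
im=np.vstack([cv2.imread('pics/scene1.png'),cv2.imread('pics/top1.png')])
E
```

```text
{'time_s': 0.0, 'joints': array([ 9.18496473e+01,  2.05906339e+01,  6.34650556e-01, -2.06068307e-02,
       -7.01341781e+01, -1.65067627e+01]), 'qd': array([-0.02472447,  0.07480715, -0.00945109,  0.0119488 , -0.05463166,
       -0.03578051]), 'joint_torque': array([-7.98453984e-04, -5.82710838e+01,  2.93055135e+01,  6.99728161e+00,
        6.98360396e-03, -1.62211750e-04]), 'tcp_pos': array([0.17069815, 0.65257024, 0.22563684]), 'eef_rot': array([ 1.79908050e+02, -7.04654978e-03, -1.46641275e+01]), 'contact_force': array([ 0.84673346, -0.13344889,  1.09132303]), 'moment': array([-0.01469589, -0.01859629,  0.00121305]), 'gripper_force': 0.0, 'gripper_width': 0.0879114642219391}
scene 398.93704188821596 246.33799068858866 192.06679865981047 [[0.479, 0.515, -0.711, 1.295], [0.878, -0.301, 0.373, -0.372], [-0.022, -0.803, -0.596, 0.708], [0.0, 0.0, 0.0, 1.0]]
column 0.78 [ 96. 234. 106. 259.] 102.3 244.5 198
column 0.68 [161. 229. 174. 257.] 166.6 240.2 140
column 0.48 [130. 218. 140. 238.] 132.8 225.9 158
long_column 0.69 [178. 169. 188. 206.] 183.3 186.7 257
rack 0.88 [116. 203. 200. 
[... 498 characters left out ...]
, 0.068, 0.492], [-1.0, 0.023, -0.009, 0.013], [0.008, -0.068, -0.998, 1.536], [0.0, 0.0, 0.0, 1.0]]
column 0.6 [344. 216. 350. 224.] 346.9 219.7 61
column 0.51 [364. 215. 378. 220.] 371.6 216.9 76
long_column 0.37 [292. 233. 302. 237.] 297.6 236.4 47
long_column 0.28 [286. 206. 355. 247.] 319.2 228.4 1404
rack 0.6 [286. 205. 356. 245.] 319.7 227.9 1199
holder 0.7 [208. 190. 250. 229.] 227.7 209.5 1275
nut 0.42 [204. 200. 228. 212.] 212.5 206.5 55
handle 0.58 [203. 197. 235. 218.] 220.3 207.5 125
reagent 0.82 [257. 128. 284. 155.] 270.3 140.0 525
wrench 0.63 [131. 152. 168. 191.] 149.9 169.7 337
beaker 0.67 [291. 229. 303. 242.] 297.1 236.4 84
beaker 0.6 [128. 272. 150. 293.] 138.6 282.3 349
```

View pics/scene1.png

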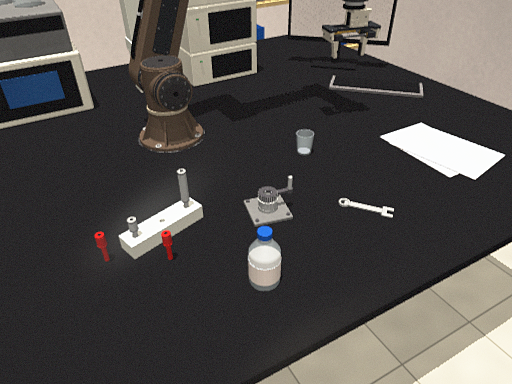

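View pics/top1.png

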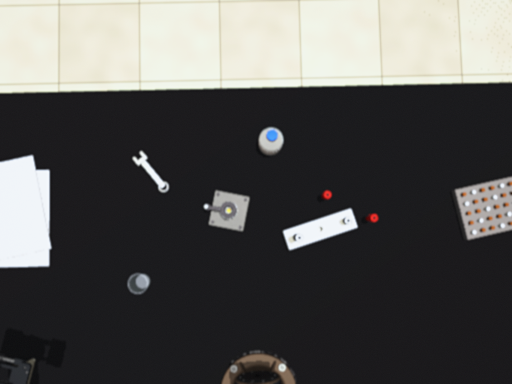

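The scene view shows the short column in the rack at (132,226), the long one at (183,187), and the holder at (268,205) with its post at (290,181). The loose red look-alikes are beside the rack. In the top view the short column is at (347,220), the long one at (297,237), the nut at (228,210) and the post at (207,207).

Run:
```python
from h import *
d={c:r.capture(c) for c in('scene','top')}
def tri(a,b):
    o1,k1=ray(d['scene'],*a);o2,k2=ray(d['top'],*b)
    k1/=np.linalg.norm(k1);k2/=np.linalg.norm(k2)
    s=np.linalg.lstsq(np.c_[k1,-k2],o2-o1,rcond=None)[0]
    p,q=o1+s[0]*k1,o2+s[1]*k2; return np.round((p+q)/2,4),np.round(np.linalg.norm(p-q),4)
print('short top',tri((132,219),(346,220)))
print('long top',tri((182.5,170),(297,236.5)))
print('nut top',tri((268,190),(228,210)), 'post top',tri((290.5,178),(206.5,206.5)))
t=d['top']
print(atz(t,346.5,220,.092),atz(t,228,210,.068),atz(t,206.5,206.5,.1))
print('holder foot', atz(t,229,210.5,.012))
for p in [(327,195),(373,218),(270,140)]: print(atz(t,*p,.08))
T=r.capture('wrist'); print({k:(np.round(v,3).tolist()) for k,v in T.items() if k!='frame'})
```

```text
short top (array([ 0.518 , -0.2741,  0.092 ]), np.float64(0.0023))
long top (array([ 0.4735, -0.1203,  0.1556]), np.float64(0.0011))
nut top (array([0.5578, 0.079 , 0.0723]), np.float64(0.0035)) post top (array([0.569 , 0.1419, 0.0961]), np.float64(0.0047))
[ 0.51827187 -0.27444624  0.092     ] [0.55718368 0.07768342 0.068     ] [0.56756404 0.13950868 0.1       ]
holder foot [0.5580364  0.07703346 0.012     ]
[ 0.59485329 -0.22092817  0.08      ]
[ 0.52262457 -0.35655905  0.08      ]
[ 0.76551993 -0.05400064  0.08      ]
{'fx': 297.319, 'fy': 297.319, 'cx': 257.853, 'cy': 196.163, 'T_tool_cam': [[-0.001, -0.969, -0.249, 0.067], [1.0, -0.001, -0.001, 0.0], [0.001, -0.249, 0.969, -0.159], [0.0, 0.0, 0.0, 1.0]]}
```

Emit:
drive_tool:
  commands:
    - {"tx": 0.643, "ty": -0.958, "tz": 0.05, "turn": -0.948, "hand": 0}
    - {"tx": 0.643, "ty": -0.958, "tz": 0.05, "turn": -0.948, "hand": 0}
    - {"tx": 0.643, "ty": -0.958, "tz": 0.05, "turn": -0.948, "hand": 0}
    - {"tx": 0.643, "ty": -0.958, "tz": 0.05, "turn": -0.948, "hand": 0}
    - {"tx": 0.643, "ty": -0.958, "tz": 0.05, "turn": -0.948, "hand": 0}
    - {"tx": 0.643, "ty": -0.958, "tz": 0.05, "turn": -0.948, "hand": 0}
    - {"tx": 0.643, "ty": -0.958, "tz": 0.05, "turn": -0.948, "hand": 0}
    - {"tx": 0.643, "ty": -0.958, "tz": 0.05, "turn": -0.948, "hand": 0}
    - {"tx": 0.643, "ty": -0.958, "tz": 0.05, "turn": -0.948, "hand": 0}
    - {"tx": 0.643, "ty": -0.958, "tz": 0.05, "turn": -0.948, "hand": 0}

```text
time_s: 2.15
tcp_pos: [0.4499, 0.2365, 0.2488]
eef_rot: [-180.0, 0.1, -100.3]
contact_force: [1.1, 0.5, 0.3]
gripper_width: 0.0875
gripper_force: 0.0
```

Emit:
drive_tool:
  commands:
    - {"tx": 0.178, "ty": -0.265}
    - {"tx": 0.178, "ty": -0.265}
    - {"tx": 0.178, "ty": -0.265}
    - {"tx": 0.178, "ty": -0.265}
    - {"tx": 0.178, "ty": -0.265}
    - {"tx": 0.178, "ty": -0.265}
    - {"tx": 0.178, "ty": -0.265}
    - {"tx": 0.178, "ty": -0.265}

```text
invalid input
```

```bash
cat >> h.py <<'E'
from scipy.spatial.transform import Rotation as Ro
def wcap(n):
    s=r.get_state(); d=save('wrist',n)
    T=np.eye(4);T[:3,:3]=Ro.from_euler('xyz',s['eef_rot'],degrees=True).as_matrix();T[:3,3]=s['tcp_pos']
    d['W']=T@np.array(d['T_tool_cam']); return s,d
def wat(d,u,v,z):
    x,y=(u-d['cx'])/d['fx'],(v-d['cy'])/d['fy'];t=np.hypot(x,y)+1e-12
    k=d['W'][:3,:3]@np.array([np.sin(t)*x/t,np.sin(t)*y/t,np.cos(t)]);o=d['W'][:3,3]
    return o+k*(z-o[2])/k[2]
def wproj(d,p):
    q=np.linalg.inv(d['W'])@np.r_[p,1];q=q[:3];t=np.arctan2(np.hypot(q[0],q[1]),q[2]);n=np.hypot(q[0],q[1])+1e-12
    return d['cx']+d['fx']*t*q[0]/n,d['cy']+d['fy']*t*q[1]/n
E
python3 - <<'E'
from h import *
s,d=wcap('w1.png'); print(s['tcp_pos'],s['eef_rot'],s['time_s'],s['contact_force'])
for l in['nut','handle','holder','mouth']:
    for t in r.trace(l,'wrist')[:2]: print(l,round(t['score'],2),np.round(t['extent']))
for p in[(.5575,.078,.068),(.568,.1405,.1)]: print(wproj(d,np.array(p)))
im=cv2.imread('pics/w1.png');cv2.imwrite('pics/w1b.png',cv2.resize(im,(800,600),interpolation=cv2.INTER_CUBIC))
E
```

```text
[0.4499405  0.23648324 0.24882086] [-1.79963119e+02  5.39026712e-02 -1.00297401e+02] 2.15 [1.13248226 0.45751108 0.32908799]
nut 0.81 [127.  47. 168. 127.]
handle 0.71 [128.  49. 168. 131.]
holder 0.94 [122.  38. 202. 129.]
mouth 0.64 [121.  33. 201. 132.]
(np.float64(144.52298978790202), np.float64(67.04238586350317))
(np.float64(135.0917323738569), np.float64(119.30919204230266))
```

View pics/w1b.png

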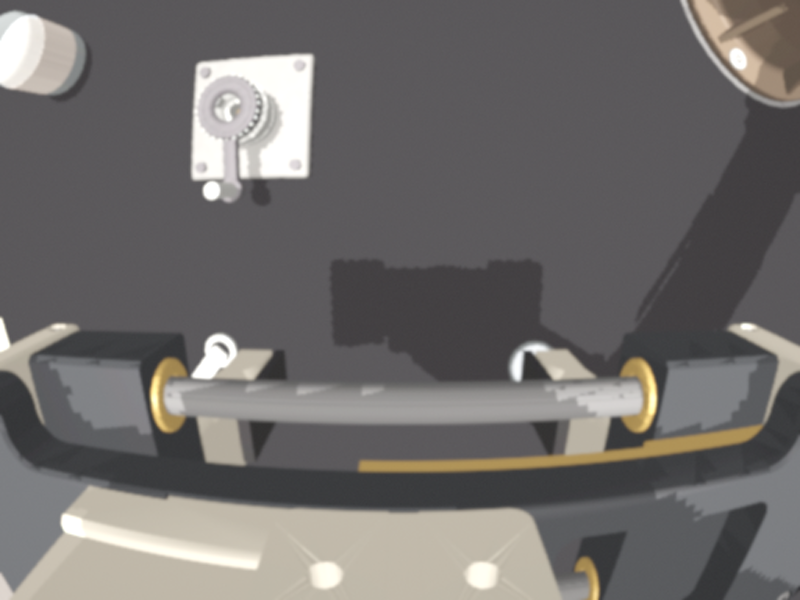

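The wrist view shows the open nut, with its mouth at (147,68) in original pixels and its post top at (135,122). Both are within 2 px of the prediction. I'll look closer from directly overhead.

Emit:
drive_tool:
  commands:
    - {"tx": 0.198, "ty": -0.154, "tz": -0.148, "turn": 0, "hand": 0}
    - {"tx": 0.198, "ty": -0.154, "tz": -0.148, "turn": 0, "hand": 0}
    - {"tx": 0.198, "ty": -0.154, "tz": -0.148, "turn": 0, "hand": 0}
    - {"tx": 0.198, "ty": -0.154, "tz": -0.148, "turn": 0, "hand": 0}
    - {"tx": 0.198, "ty": -0.154, "tz": -0.148, "turn": 0, "hand": 0}
    - {"tx": 0.198, "ty": -0.154, "tz": -0.148, "turn": 0, "hand": 0}
    - {"tx": 0.198, "ty": -0.154, "tz": -0.148, "turn": 0, "hand": 0}

```text
time_s: 3.1
tcp_pos: [0.5677, 0.1473, 0.16]
eef_rot: [-180.0, 0.0, -99.8]
contact_force: [0.4, -0.1, 0.4]
gripper_width: 0.0877
gripper_force: 0.0
```

Run:
```python
from h import *
s,d=wcap('w2.png'); print(s['tcp_pos'],s['eef_rot'],s['time_s'],s['contact_force'])
for p in[(.5575,.078,.068),(.568,.1405,.1)]: print(wproj(d,np.array(p)))
for t in r.trace('nut','wrist')[:1]: print(t['score'],t['extent'])
im=cv2.imread('pics/w2.png')[20:260,106:406];cv2.imwrite('pics/w2b.png',cv2.resize(im,(750,600),interpolation=cv2.INTER_CUBIC))
```

```text
[0.56766281 0.1473469  0.16001418] [-1.79962328e+02  3.39991544e-02 -9.98444703e+01] 3.1 [ 0.41612234 -0.10961237  0.3958829 ]
(np.float64(255.76974218722833), np.float64(117.03343737232358))
(np.float64(256.092936026159), np.float64(200.50534899298938))
0.62 [225.9, 91.2, 286.3, 210.5]
```

View pics/w2b.png

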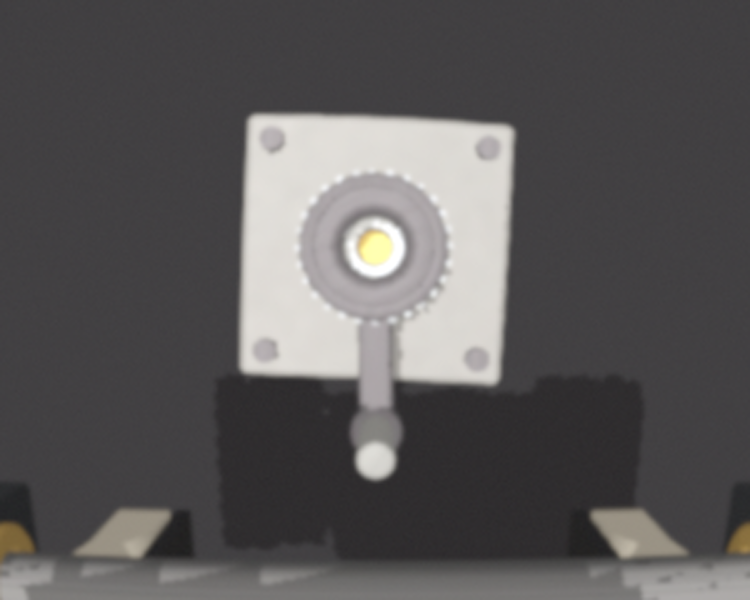

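Overhead view: mouth centre and brass floor at (256,118), post top at (256,204). Next is the short column.

Emit:
drive_tool:
  commands:
    - {"tx": 0, "ty": -0.05, "tz": 0.085, "turn": 0.05, "hand": 0}
    - {"tx": -0.113, "ty": -0.595, "tz": 0.085, "turn": 0.287, "hand": 0}
    - {"tx": -0.113, "ty": -0.595, "tz": 0.085, "turn": 0.287, "hand": 0}
    - {"tx": -0.113, "ty": -0.595, "tz": 0.085, "turn": 0.287, "hand": 0}
    - {"tx": -0.113, "ty": -0.595, "tz": 0.085, "turn": 0.287, "hand": 0}
    - {"tx": -0.113, "ty": -0.595, "tz": 0.085, "turn": 0.287, "hand": 0}
    - {"tx": -0.113, "ty": -0.595, "tz": 0.085, "turn": 0.287, "hand": 0}
    - {"tx": -0.113, "ty": -0.595, "tz": 0.085, "turn": 0.287, "hand": 0}
    - {"tx": -0.113, "ty": -0.595, "tz": 0.085, "turn": 0.287, "hand": 0}
    - {"tx": -0.113, "ty": -0.595, "tz": 0.085, "turn": 0.287, "hand": 0}

```text
time_s: 4.2
tcp_pos: [0.5, -0.2114, 0.2111]
eef_rot: [-179.9, -0.0, -74.2]
contact_force: [0.4, 1.4, 0.4]
gripper_width: 0.0875
gripper_force: 0.0
```

Run:
```python
from h import *
s,d=wcap('w3.png'); print(s['tcp_pos'],s['eef_rot'],s['time_s'],s['contact_force'])
print(wproj(d,np.array((.518,-.274,.092))))
for t in r.trace('column','wrist')[:3]: print(t['score'],t['extent'])
T=np.eye(4);T[:3,:3]=Ro.from_euler('xyz',[-179.962,.034,-99.844],degrees=True).as_matrix();T[:3,3]=[.56766,.14735,.16001]
e=dict(d);e['W']=T@np.array(d['T_tool_cam'])
print('mouth',wat(e,256,118.4,.068),'floor',wat(e,256.4,119.2,.024),'post',wat(e,256,204.4,.1))
im=cv2.imread('pics/w3.png')[20:260,106:406];cv2.imwrite('pics/w3b.png',cv2.resize(im,(750,600),interpolation=cv2.INTER_CUBIC))
```

```text
[ 0.50000625 -0.21136117  0.21112125] [-1.79921896e+02 -1.68302259e-02 -7.42191118e+01] 4.2 [0.36215814 1.35455927 0.40696989]
(np.float64(257.8916178222262), np.float64(122.79061290183665))
0.82 [269.7, 28.8, 286.3, 61.5]
0.58 [159.4, 144.6, 188.9, 165.8]
mouth [0.55758397 0.07911757 0.068     ] floor [0.55759727 0.07954722 0.024     ] post [0.56866902 0.14349041 0.1       ]
```

View pics/w3b.png

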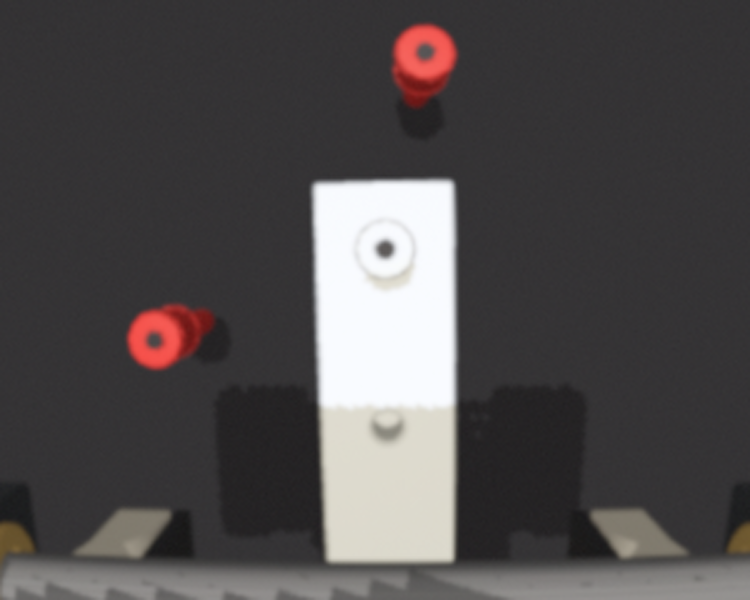

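The short column's head is centred at (260,120), and both red look-alikes are clear of the fingers.

Run:
```python
from h import *
s,d=wcap('w4.png'); c=wat(d,260.4,119.6,.092); print(c,(c-s['tcp_pos'])/.6, s['contact_force'])
```

```text
[ 0.51717148 -0.27629984  0.092     ] [ 0.02780379 -0.11017245 -0.19817573] [ 0.33490148 -0.40819901  0.47730418]
```

Emit:
drive_tool:
  commands:
    - {"tx": 0.029, "ty": -0.107, "tz": -0.08, "turn": 0, "hand": 0.2}
    - {"tx": 0.029, "ty": -0.107, "tz": -0.14, "turn": 0, "hand": 0.2}
    - {"tx": 0.029, "ty": -0.107, "tz": -0.18, "turn": 0, "hand": 0.2}
    - {"tx": 0.029, "ty": -0.107, "tz": -0.22, "turn": 0, "hand": 0.2}
    - {"tx": 0.029, "ty": -0.107, "tz": -0.25, "turn": 0, "hand": 0.2}
    - {"tx": 0.029, "ty": -0.107, "tz": -0.25, "turn": 0, "hand": 0.2}
    - {"tx": 0.029, "ty": -0.107, "tz": -0.25, "turn": 0, "hand": 0.2}
    - {"tx": 0.029, "ty": -0.107, "tz": -0.25, "turn": 0, "hand": 0.2}

```text
time_s: 5.15
tcp_pos: [0.5189, -0.2749, 0.0619]
eef_rot: [-179.9, -0.1, -74.1]
contact_force: [0.5, -0.5, -0.3]
gripper_width: 0.0699
gripper_force: 0.0
```

Emit:
drive_tool:
  commands:
    - {"tx": 0, "ty": 0, "tz": 0, "turn": 0, "hand": 0.7}
    - {"tx": 0, "ty": 0, "tz": 0, "turn": 0, "hand": 0.8}
    - {"tx": 0, "ty": 0, "tz": 0, "turn": 0, "hand": 1}
    - {"tx": 0, "ty": 0, "tz": 0, "turn": 0, "hand": 1}
    - {"tx": 0, "ty": 0, "tz": 0, "turn": 0, "hand": 1}
    - {"tx": 0, "ty": 0, "tz": 0, "turn": 0, "hand": 1}
    - {"tx": 0, "ty": 0, "tz": 0, "turn": 0, "hand": 1}
    - {"tx": 0, "ty": 0, "tz": 0, "turn": 0, "hand": 1}
    - {"tx": 0, "ty": 0, "tz": 0, "turn": 0, "hand": 1}
  grip_force: 25

```text
time_s: 6.05
tcp_pos: [0.5175, -0.2754, 0.0603]
eef_rot: [180.0, 0.0, -74.1]
contact_force: [-0.8, 0.3, -0.1]
gripper_width: 0.0215
gripper_force: 25.0
```

Emit:
drive_tool:
  commands:
    - {"tx": 0, "ty": 0, "tz": 0.03, "turn": 0, "hand": 1}
    - {"tx": 0, "ty": 0, "tz": 0.07, "turn": 0, "hand": 1}
    - {"tx": 0, "ty": 0, "tz": 0.12, "turn": 0, "hand": 1}
    - {"tx": 0, "ty": 0, "tz": 0.17, "turn": 0, "hand": 1}
    - {"tx": 0, "ty": 0, "tz": 0.22, "turn": 0, "hand": 1}
    - {"tx": 0, "ty": 0, "tz": 0.27, "turn": 0, "hand": 1}
    - {"tx": 0, "ty": 0, "tz": 0.27, "turn": 0, "hand": 1}
    - {"tx": 0, "ty": 0, "tz": 0.27, "turn": 0, "hand": 1}

```text
time_s: 6.85
tcp_pos: [0.5175, -0.2751, 0.2225]
eef_rot: [-179.9, 0.0, -74.2]
contact_force: [-0.7, -0.1, -3.8]
gripper_width: 0.0215
gripper_force: 25.0
```

Emit:
drive_tool:
  commands:
    - {"tx": 0.02, "ty": 0.075, "tz": 0, "turn": -0.05, "hand": 1}
    - {"tx": 0.04, "ty": 0.15, "tz": 0, "turn": -0.1, "hand": 1}
    - {"tx": 0.05, "ty": 0.225, "tz": 0, "turn": -0.15, "hand": 1}
    - {"tx": 0.06, "ty": 0.3, "tz": 0, "turn": -0.2, "hand": 1}
    - {"tx": 0.067, "ty": 0.375, "tz": 0, "turn": -0.25, "hand": 1}
    - {"tx": 0.067, "ty": 0.45, "tz": 0, "turn": -0.287, "hand": 1}
    - {"tx": 0.067, "ty": 0.52, "tz": 0, "turn": -0.287, "hand": 1}
    - {"tx": 0.067, "ty": 0.57, "tz": 0, "turn": -0.287, "hand": 1}
    - {"tx": 0.067, "ty": 0.591, "tz": 0, "turn": -0.287, "hand": 1}
    - {"tx": 0.067, "ty": 0.591, "tz": 0, "turn": -0.287, "hand": 1}

```text
time_s: 7.85
tcp_pos: [0.5571, 0.0805, 0.2208]
eef_rot: [179.9, -0.1, -99.9]
contact_force: [-0.0, 0.3, -2.3]
gripper_width: 0.0215
gripper_force: 25.0
```

Emit:
drive_tool:
  commands:
    - {"tx": 0, "ty": 0, "tz": -0.05, "turn": 0, "hand": 1}
    - {"tx": 0, "ty": 0, "tz": -0.08, "turn": 0, "hand": 1}
    - {"tx": 0, "ty": 0, "tz": -0.1, "turn": 0, "hand": 1}
    - {"tx": 0, "ty": 0, "tz": -0.1, "turn": 0, "hand": 1}
    - {"tx": 0, "ty": 0, "tz": -0.1, "turn": 0, "hand": 1}
    - {"tx": 0, "ty": 0, "tz": -0.1, "turn": 0, "hand": 1}

```text
time_s: 8.45
tcp_pos: [0.5585, 0.0791, 0.1634]
eef_rot: [-179.9, 0.0, -100.0]
contact_force: [0.4, -0.4, -2.2]
gripper_width: 0.0215
gripper_force: 25.0
```

Run:
```python
from h import *
s,d=wcap('w5.png'); print(s['tcp_pos'],s['eef_rot'],s['time_s'],s['contact_force'],s['moment'],s['gripper_width'])
D=save('scene','s5.png');E=save('top','t5.png')
p=s['tcp_pos']
for z in(-.052,-.002,.032): print('proj',np.round(wproj(d,p+[0,0,z]),1),np.round(proj(D,p+[0,0,z]),1))
m=np.array([.5576,.0791,.068]);print('mouth',np.round(wproj(d,m),1),np.round(proj(D,m),1))
im=cv2.imread('pics/w5.png')[60:300,106:406];im=cv2.resize(im,(600,480),interpolation=cv2.INTER_CUBIC)
i2=cv2.imread('pics/s5.png')[130:230,220:320];i2=cv2.resize(i2,(480,480),interpolation=cv2.INTER_CUBIC)
cv2.imwrite('pics/w5b.png',cv2.resize(np.hstack([im,i2]),(800,356)))
cv2.imwrite('pics/s5b.png',i2)
```

```text
[0.55848189 0.07913029 0.16342618] [-1.79920326e+02  3.95769544e-02 -9.99917499e+01] 8.45 [ 0.35491059 -0.41456666 -2.1730037 ] [ 0.11379027 -0.0983398   0.03635809] 0.02145975014574759
proj [258.1 212. ] [267.7 178.2]
proj [258.  237.8] [267.9 162. ]
proj [258.  264.8] [268.  150.5]
mouth [259.1 197. ] [267.3 191.3]
```

View pics/w5b.png

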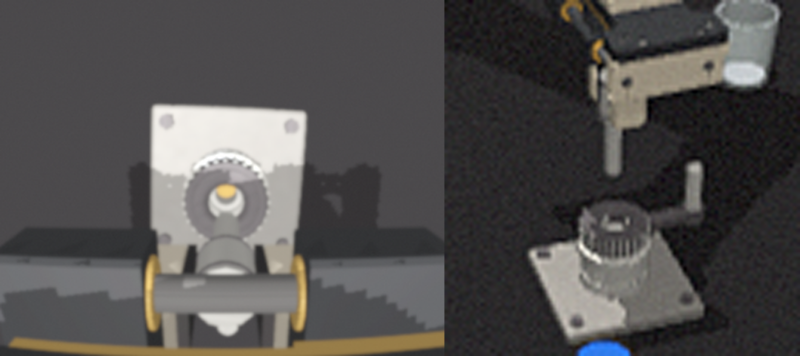

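The shank hangs vertical over the mouth, within about 1 mm in both views. I'll descend in small monitored steps.

Emit:
drive_tool:
  commands:
    - {"tx": -0.001, "ty": 0, "tz": -0.035, "turn": 0, "hand": 1}
    - {"tx": -0.001, "ty": 0, "tz": -0.06, "turn": 0, "hand": 1}
    - {"tx": -0.001, "ty": 0, "tz": -0.075, "turn": 0, "hand": 1}
    - {"tx": -0.001, "ty": 0, "tz": -0.085, "turn": 0, "hand": 1}
    - {"tx": -0.001, "ty": 0, "tz": -0.09, "turn": 0, "hand": 1}
    - {"tx": -0.001, "ty": 0, "tz": -0.09, "turn": 0, "hand": 1}
    - {"tx": -0.001, "ty": 0, "tz": -0.09, "turn": 0, "hand": 1}

```text
time_s: 9.3
tcp_pos: [0.5575, 0.0794, 0.1089]
eef_rot: [-180.0, 0.0, -100.0]
contact_force: [0.8, 0.0, -1.8]
gripper_width: 0.0214
gripper_force: 25.0
```

Emit:
drive_tool:
  commands:
    - {"tx": 0, "ty": 0, "tz": -0.003, "turn": 0, "hand": 1}
    - {"tx": 0, "ty": 0, "tz": -0.006, "turn": 0, "hand": 1}
    - {"tx": 0, "ty": 0, "tz": -0.009, "turn": 0, "hand": 1}
    - {"tx": 0, "ty": 0, "tz": -0.012, "turn": 0, "hand": 1}
    - {"tx": 0, "ty": 0, "tz": -0.015, "turn": 0, "hand": 1}
    - {"tx": 0, "ty": 0, "tz": -0.015, "turn": 0, "hand": 1}
    - {"tx": 0, "ty": 0, "tz": -0.015, "turn": 0, "hand": 1}

```text
time_s: 10.0
tcp_pos: [0.5573, 0.0793, 0.0993]
eef_rot: [-180.0, 0.0, -100.0]
contact_force: [0.8, 1.2, -2.4]
gripper_width: 0.0215
gripper_force: 25.0
```

Emit:
drive_tool:
  commands:
    - {"tx": 0, "ty": 0, "tz": -0.002, "turn": 0, "hand": 1}
    - {"tx": 0, "ty": 0, "tz": -0.004, "turn": 0, "hand": 1}
    - {"tx": 0, "ty": 0, "tz": -0.006, "turn": 0, "hand": 1}
    - {"tx": 0, "ty": 0, "tz": -0.008, "turn": 0, "hand": 1}
    - {"tx": 0, "ty": 0, "tz": -0.008, "turn": 0, "hand": 1}
    - {"tx": 0, "ty": 0, "tz": -0.008, "turn": 0, "hand": 1}

```text
time_s: 10.6
tcp_pos: [0.5574, 0.0794, 0.0948]
eef_rot: [-180.0, 0.0, -100.0]
contact_force: [1.2, 0.4, 0.5]
gripper_width: 0.0214
gripper_force: 25.0
```

Emit:
drive_tool:
  commands:
    - {"tx": 0, "ty": 0, "tz": -0.002, "turn": 0, "hand": 1}
    - {"tx": 0, "ty": 0, "tz": -0.004, "turn": 0, "hand": 1}
    - {"tx": 0, "ty": 0, "tz": -0.006, "turn": 0, "hand": 1}
    - {"tx": 0, "ty": 0, "tz": -0.008, "turn": 0, "hand": 1}
    - {"tx": 0, "ty": 0, "tz": -0.008, "turn": 0, "hand": 1}
    - {"tx": 0, "ty": 0, "tz": -0.008, "turn": 0, "hand": 1}

```text
time_s: 11.2
tcp_pos: [0.5577, 0.0796, 0.0898]
eef_rot: [-180.0, 0.0, -100.0]
contact_force: [4.5, 2.3, -2.5]
gripper_width: 0.0214
gripper_force: 25.0
```

Emit:
drive_tool:
  commands:
    - {"tx": 0.001, "ty": 0.0005, "tz": -0.002, "turn": 0, "hand": 1}
    - {"tx": 0.001, "ty": 0.0005, "tz": -0.004, "turn": 0, "hand": 1}
    - {"tx": 0.001, "ty": 0.0005, "tz": -0.006, "turn": 0, "hand": 1}
    - {"tx": 0.001, "ty": 0.0005, "tz": -0.008, "turn": 0, "hand": 1}
    - {"tx": 0.001, "ty": 0.0005, "tz": -0.008, "turn": 0, "hand": 1}
    - {"tx": 0.001, "ty": 0.0005, "tz": -0.008, "turn": 0, "hand": 1}

```text
time_s: 11.8
tcp_pos: [0.5579, 0.0796, 0.0849]
eef_rot: [-180.0, 0.0, -100.0]
contact_force: [4.2, 2.2, -2.3]
gripper_width: 0.0212
gripper_force: 25.0
```

Emit:
drive_tool:
  commands:
    - {"tx": 0.001, "ty": 0.0005, "tz": -0.002, "turn": 0, "hand": 1}
    - {"tx": 0.001, "ty": 0.0005, "tz": -0.004, "turn": 0, "hand": 1}
    - {"tx": 0.001, "ty": 0.0005, "tz": -0.006, "turn": 0, "hand": 1}
    - {"tx": 0.001, "ty": 0.0005, "tz": -0.008, "turn": 0, "hand": 1}
    - {"tx": 0.001, "ty": 0.0005, "tz": -0.009, "turn": 0, "hand": 1}
    - {"tx": 0.001, "ty": 0.0005, "tz": -0.009, "turn": 0, "hand": 1}

```text
time_s: 12.4
tcp_pos: [0.5582, 0.0798, 0.0794]
eef_rot: [180.0, -0.0, -100.0]
contact_force: [2.5, 2.9, -1.8]
gripper_width: 0.0215
gripper_force: 25.0
```

Emit:
drive_tool:
  commands:
    - {"tx": 0, "ty": 0, "tz": -0.001, "turn": 0, "hand": 1}
    - {"tx": 0, "ty": 0, "tz": -0.002, "turn": 0, "hand": 1}
    - {"tx": 0, "ty": 0, "tz": -0.003, "turn": 0, "hand": 1}
    - {"tx": 0, "ty": 0, "tz": -0.003, "turn": 0, "hand": 1}

```text
time_s: 12.8
tcp_pos: [0.5582, 0.0798, 0.0777]
eef_rot: [180.0, -0.0, -100.0]
contact_force: [2.3, 2.5, -1.2]
gripper_width: 0.0221
gripper_force: 25.0
```

Emit:
drive_tool:
  commands:
    - {"tx": 0, "ty": 0.0005, "tz": -0.001, "turn": 0, "hand": 1}
    - {"tx": 0, "ty": 0.0005, "tz": -0.001, "turn": 0, "hand": 1}
    - {"tx": 0, "ty": 0.0005, "tz": -0.002, "turn": 0, "hand": 1}
    - {"tx": 0, "ty": 0.0005, "tz": -0.002, "turn": 0, "hand": 1}

```text
time_s: 13.2
tcp_pos: [0.5582, 0.08, 0.0765]
eef_rot: [180.0, -0.0, -100.0]
contact_force: [2.1, 1.2, -0.8]
gripper_width: 0.0215
gripper_force: 25.0
```

Emit:
drive_tool:
  commands:
    - {"tx": 0, "ty": 0, "tz": -0.001, "turn": 0, "hand": 1}
    - {"tx": 0, "ty": 0, "tz": -0.001, "turn": 0, "hand": 1}
    - {"tx": 0, "ty": 0, "tz": -0.001, "turn": 0, "hand": 1}

```text
time_s: 13.5
tcp_pos: [0.5583, 0.0801, 0.0763]
eef_rot: [-180.0, -0.0, -100.0]
contact_force: [-0.1, 1.5, 3.8]
gripper_width: 0.0214
gripper_force: 25.0
```

Emit:
drive_tool:
  commands:
    - {"tx": 0, "ty": 0, "tz": -0.001, "turn": 0, "hand": 1}
    - {"tx": 0, "ty": 0, "tz": -0.001, "turn": 0, "hand": 1}

```text
time_s: 13.7
tcp_pos: [0.5585, 0.0801, 0.0762]
eef_rot: [-180.0, -0.0, -100.0]
contact_force: [-1.9, 1.5, 9.1]
gripper_width: 0.0212
gripper_force: 25.0
```

Emit:
drive_tool:
  commands:
    - {"tx": 0, "ty": 0, "tz": 0, "turn": 0, "hand": 0.5}
    - {"tx": 0, "ty": 0, "tz": 0, "turn": 0, "hand": 0.5}
    - {"tx": 0, "ty": 0, "tz": 0, "turn": 0, "hand": 0.5}
    - {"tx": 0, "ty": 0, "tz": 0, "turn": 0, "hand": 0.5}
    - {"tx": 0, "ty": 0, "tz": 0.03, "turn": 0, "hand": 0.5}
    - {"tx": 0, "ty": 0, "tz": 0.07, "turn": 0, "hand": 0.5}
    - {"tx": 0, "ty": 0, "tz": 0.1, "turn": 0, "hand": 0.5}
    - {"tx": 0, "ty": 0, "tz": 0.1, "turn": 0, "hand": 0.5}
    - {"tx": 0, "ty": 0, "tz": 0.1, "turn": 0, "hand": 0.5}

```text
time_s: 14.6
tcp_pos: [0.5582, 0.0802, 0.1354]
eef_rot: [-180.0, 0.0, -100.0]
contact_force: [0.4, -0.6, -0.4]
gripper_width: 0.0442
gripper_force: 0.0
```

Emit:
drive_tool:
  commands:
    - {"tx": 0.01, "ty": 0.05, "tz": 0, "turn": 0, "hand": 0.5}
    - {"tx": 0.018, "ty": 0.107, "tz": 0, "turn": 0, "hand": 0.5}
    - {"tx": 0.018, "ty": 0.107, "tz": 0, "turn": 0, "hand": 0.5}
    - {"tx": 0.018, "ty": 0.107, "tz": 0, "turn": 0, "hand": 0.5}

```text
time_s: 15.0
tcp_pos: [0.5684, 0.1446, 0.134]
eef_rot: [179.9, -0.1, -99.9]
contact_force: [0.6, -0.6, 0.7]
gripper_width: 0.0436
gripper_force: 0.0
```

Run:
```python
from h import *
s,d=wcap('w6.png'); print(s['tcp_pos'],s['eef_rot'],s['contact_force'])
D=save('scene','s6.png')
for p in[(.569,.144,.1),(.569,.144,.07),(.558,.08,.108)]: print(np.round(wproj(d,np.array(p)),1),np.round(proj(D,np.array(p)),1))
im=cv2.imread('pics/w6.png')[60:300,106:406];im=cv2.resize(im,(600,480),interpolation=cv2.INTER_CUBIC)
i2=cv2.imread('pics/s6.png')[130:230,220:320];i2=cv2.resize(i2,(480,480),interpolation=cv2.INTER_CUBIC)
cv2.imwrite('pics/w6b.png',cv2.resize(np.hstack([im,i2]),(800,356)))
```

```text
[0.56838923 0.14460706 0.13395471] [ 1.79882880e+02 -8.63646561e-02 -9.99137762e+01] [ 0.56875848 -0.55920055  0.73876944]
[256.9 219.4] [290.4 176.6]
[256.9 207. ] [289.9 185.7]
[256.4 123.2] [267.8 179. ]
```

View pics/w6b.png

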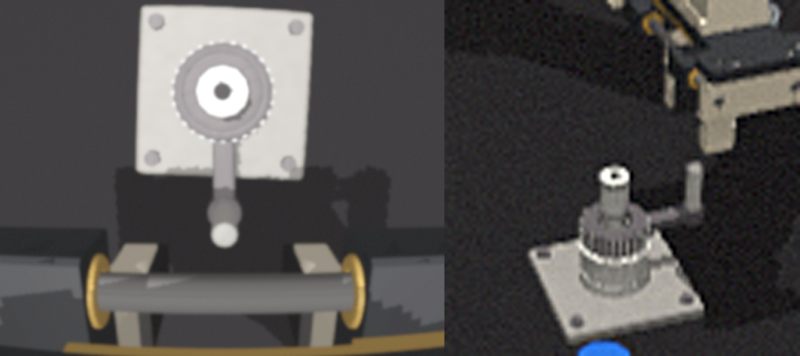

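The column is home and upright, and the post top is at (257,219) as predicted. I'll lower the open fingers around the post and cage it.

Emit:
drive_tool:
  commands:
    - {"tx": 0, "ty": 0, "tz": -0.05, "turn": 0, "hand": 0.5}
    - {"tx": 0, "ty": 0, "tz": -0.08, "turn": 0, "hand": 0.5}
    - {"tx": 0, "ty": 0, "tz": -0.11, "turn": 0, "hand": 0.5}
    - {"tx": 0, "ty": 0, "tz": -0.11, "turn": 0, "hand": 0.5}
    - {"tx": 0, "ty": 0, "tz": -0.11, "turn": 0, "hand": 0.5}
    - {"tx": 0, "ty": 0, "tz": -0.11, "turn": 0, "hand": 0.81}
    - {"tx": 0, "ty": 0, "tz": -0.11, "turn": 0, "hand": 0.81}
    - {"tx": 0, "ty": 0, "tz": -0.11, "turn": 0, "hand": 0.81}
    - {"tx": 0, "ty": 0, "tz": -0.11, "turn": 0, "hand": 0.81}

```text
time_s: 16.0
tcp_pos: [0.5694, 0.1445, 0.0699]
eef_rot: [-180.0, 0.0, -100.0]
contact_force: [-0.5, 0.1, -0.3]
gripper_width: 0.0192
gripper_force: 0.0
```

```bash
cat > arc.py <<'E'
import numpy as np,sys
# arc rows: start angle, end angle, step (deg): shifts relative to start, in drive units
a0,a1,st=map(float,sys.argv[1:4]);R=.065
for a in np.arange(a0-st,a1-1e-6,-st):
    A,B=np.radians(a),np.radians(a0)
    print(a,np.round(R/.6*(np.cos(A)-np.cos(B)),4),np.round(R/.6*(np.sin(A)-np.sin(B)),4),round((a-a0)/90,4))
E
for a in 80 62 44 26 8 -10 -28; do python3 arc.py $a $((a-18)) 3; done
python3 -c "
from h import *
s=r.get_state();print(s)"
```

```text
77.0 0.0056 -0.0011 -0.0333
74.0 0.011 -0.0026 -0.0667
71.0 0.0165 -0.0043 -0.1
68.0 0.0218 -0.0062 -0.1333
65.0 0.027 -0.0085 -0.1667
62.0 0.032 -0.011 -0.2
59.0 0.0049 -0.0028 -0.0333
56.0 0.0097 -0.0058 -0.0667
53.0 0.0143 -0.0091 -0.1
50.0 0.0188 -0.0127 -0.1333
47.0 0.023 -0.0164 -0.1667
44.0 0.0271 -0.0204 -0.2
41.0 0.0038 -0.0042 -0.0333
38.0 0.0074 -0.0086 -0.0667
35.0 0.0108 -0.0131 -0.1
32.0 0.0139 -0.0178 -0.1333
29.0 0.0168 -0.0227 -0.1667
26.0 0.0194 -0.0278 -0.2
23.0 0.0024 -0.0052 -0.0333
20.0 0.0044 -0.0104 -0.0667
17.0 0.0062 -0.0158 -0.1
14.0 0.0077 -0.0213 -0.1333
11.0 0.009 -0.0268 -0.1667
8.0 0.0099 -0.0324 -0.2
5.0 0.0006 -0.0056 -0.0333
2.0 0.001 -0.0113 -0.0667
-1.0 0.001 -0.017 -0.1
-4.0 0.0008 -0.0226 -0.1333
-7.0 0.0002 -0.0283 -0.1667
-10.0 -0.0006 -0.0339 -0.2
-13.0 -0.0011 -0.0056 -0.0333
-16.0 -0.0026 -0.011 -0.0667
-19.0 -0.0043 -0.0165 -0.1
-22.0 -0.0062 -0.0218 -0.1333
-25.0 -0.0085 -0.027 -0.1667
-28.0 -0.011 -0.032 -0.2
-31.0 -0.0028 -0.0049 -0.0333
-34.0 -0.0058 -0.0097 -0.0667
-37.0 -0.0091 -0.0143 -0.1
-40.0 -0.0127 -0.0188 -0.1333
-43.0 -0.0164 -0.023 -0.1667
-46.0 -0.0204 -0.0271 -0.2
{'time_s': 16.0, 'joints': array([ 3.32980037e+01,  2.07590149e+01, -2.17662768e+01, -3.31931672e-05,
       -4.74214080e+01, -4.32684602e+01]), 'qd': array([ 0.01834751,  0.28468749, -0.2070312 , -0.00912444,  0.03897328,
       -0.12990313]), 'joint_torque': array([-3.27697000e-02, -5.22012734e+01,  2.29866171e+01,  5.49288467e+00,
       -2.78566877e-02,  1.27862877e-04]), 'tcp_pos': array([0.56938546, 0.14451467, 0.06994841]), 'eef_rot': array([-1.79961206e+02,  3.65507903e-02, -9.99704665e+01]), 'contact_force': array([-0.50817142,  0.10370612, -0.28395318]), 'moment': array([ 0.09099697, -0.03174052,  0.0721976 ]), 'gripper_force': 0.0, 'gripper_width': 0.019183054434237103}
```

Emit:
drive_tool:
  commands:
    - {"tx": 0.0056, "ty": -0.0011, "tz": 0, "turn": -0.0333, "hand": 0.81}
    - {"tx": 0.011, "ty": -0.0026, "tz": 0, "turn": -0.0667, "hand": 0.81}
    - {"tx": 0.0165, "ty": -0.0043, "tz": 0, "turn": -0.1, "hand": 0.81}
    - {"tx": 0.0218, "ty": -0.0062, "tz": 0, "turn": -0.1333, "hand": 0.81}

```text
time_s: 16.4
tcp_pos: [0.5812, 0.141, 0.0697]
eef_rot: [179.9, -0.0, -112.1]
contact_force: [-6.1, 4.0, 4.1]
gripper_width: 0.0169
gripper_force: 3.6
```

```bash
cat > m.py <<'E'
from h import *
s=r.get_state();p=s['tcp_pos'];v=p[:2]-[.558,.080];a=np.arctan2(v[1],v[0]);F=s['contact_force']
print('t',s['time_s'],'ang',np.degrees(a).round(1),'rad',np.hypot(*v).round(4),'yaw',s['eef_rot'][2].round(1),'Ft',round(F[0]*-np.sin(a)+F[1]*np.cos(a),2),'Fr',round(F[0]*np.cos(a)+F[1]*np.sin(a),2),F.round(1),'M',s['moment'].round(2),'z',p[2].round(4))
E
python3 m.py; for a in 68 62 56 50 44 38 32 26 20 14 8 2 -4 -10 -16 -22 -28 -34 -40;do python3 arc.py $a $((a-6)) 2; done
```

```text
t 16.4 ang 69.2 rad 0.0653 yaw -112.1 Ft 7.12 Fr 1.52 [-6.1  4.   4.1] M [ 1.37  2.31 -0.05] z 0.0697
66.0 0.0035 -0.0015 -0.0222
64.0 0.0069 -0.0031 -0.0444
62.0 0.0103 -0.0048 -0.0667
60.0 0.0033 -0.0018 -0.0222
58.0 0.0065 -0.0038 -0.0444
56.0 0.0097 -0.0058 -0.0667
54.0 0.0031 -0.0022 -0.0222
52.0 0.0061 -0.0044 -0.0444
50.0 0.0091 -0.0068 -0.0667
48.0 0.0029 -0.0025 -0.0222
46.0 0.0056 -0.0051 -0.0444
44.0 0.0083 -0.0077 -0.0667
42.0 0.0026 -0.0028 -0.0222
40.0 0.0051 -0.0056 -0.0444
38.0 0.0074 -0.0086 -0.0667
36.0 0.0023 -0.003 -0.0222
34.0 0.0044 -0.0061 -0.0444
32.0 0.0065 -0.0093 -0.0667
30.0 0.0019 -0.0032 -0.0222
28.0 0.0038 -0.0065 -0.0444
26.0 0.0055 -0.0099 -0.0667
24.0 0.0016 -0.0034 -0.0222
22.0 0.0031 -0.0069 -0.0444
20.0 0.0044 -0.0104 -0.0667
18.0 0.0012 -0.0036 -0.0222
16.0 0.0023 -0.0072 -0.0444
14.0 0.0033 -0.0108 -0.0667
12.0 0.0009 -0.0037 -0.0222
10.0 0.0016 -0.0074 -0.0444
8.0 0.0022 -0.0111 -0.0667
6.0 0.0005 -0.0038 -0.0222
4.0 0.0008 -0.0075 -0.0444
2.0 0.001 -0.0113 -0.0667
0.0 0.0001 -0.0038 -0.0222
-2.0 0.0 -0.0076 -0.0444
-4.0 -0.0002 -0.0113 -0.0667
-6.0 -0.0003 -0.0038 -0.0222
-8.0 -0.0008 -0.0075 -0.0444
-10.0 -0.0014 -0.0113 -0.0667
-12.0 -0.0007 -0.0037 -0.0222
-14.0 -0.0016 -0.0074 -0.0444
-16.0 -0.0026 -0.011 -0.0667
-18.0 -0.0011 -0.0036 -0.0222
-20.0 -0.0023 -0.0072 -0.0444
-22.0 -0.0037 -0.0107 -0.0667
-24.0 -0.0015 -0.0035 -0.0222
-26.0 -0.0031 -0.0069 -0.0444
-28.0 -0.0048 -0.0103 -0.0667
-30.0 -0.0018 -0.0033 -0.0222
-32.0 -0.0038 -0.0065 -0.0444
-34.0 -0.0058 -0.0097 -0.0667
-36.0 -0.0022 -0.0031 -0.0222
-38.0 -0.0044 -0.0061 -0.0444
-40.0 -0.0068 -0.0091 -0.0667
-42.0 -0.0025 -0.0029 -0.0222
-44.0 -0.0051 -0.0056 -0.0444
-46.0 -0.0077 -0.0083 -0.0667
```

Emit:
drive_tool:
  commands:
    - {"tx": 0.0035, "ty": -0.0015, "tz": 0, "turn": -0.0222, "hand": 0.81}
    - {"tx": 0.0069, "ty": -0.0031, "tz": 0, "turn": -0.0444, "hand": 0.81}
    - {"tx": 0.0103, "ty": -0.0048, "tz": 0, "turn": -0.0667, "hand": 0.81}

```text
time_s: 16.7
tcp_pos: [0.5874, 0.1383, 0.0696]
eef_rot: [179.9, -0.0, -118.1]
contact_force: [-6.0, 3.9, 4.0]
gripper_width: 0.0164
gripper_force: 3.6
```

Emit:
drive_tool:
  commands:
    - {"tx": 0.0033, "ty": -0.0018, "tz": 0, "turn": -0.0222, "hand": 0.81}
    - {"tx": 0.0065, "ty": -0.0038, "tz": 0, "turn": -0.0444, "hand": 0.81}
    - {"tx": 0.0097, "ty": -0.0058, "tz": 0, "turn": -0.0667, "hand": 0.81}

```text
time_s: 17.0
tcp_pos: [0.5934, 0.135, 0.0697]
eef_rot: [179.9, 0.0, -124.1]
contact_force: [-5.7, 3.4, 3.4]
gripper_width: 0.0166
gripper_force: 3.6
```

```bash
python3 m.py
```

```text
t 17.0 ang 57.3 rad 0.0654 yaw -124.1 Ft 6.63 Fr -0.21 [-5.7  3.4  3.4] M [ 1.74  1.94 -0.03] z 0.0697
```

Emit:
drive_tool:
  commands:
    - {"tx": 0.0031, "ty": -0.0022, "tz": 0, "turn": -0.0222, "hand": 0.81}
    - {"tx": 0.0061, "ty": -0.0044, "tz": 0, "turn": -0.0444, "hand": 0.81}
    - {"tx": 0.0091, "ty": -0.0068, "tz": 0, "turn": -0.0667, "hand": 0.81}

```text
time_s: 17.3
tcp_pos: [0.599, 0.1311, 0.0697]
eef_rot: [179.9, 0.0, -130.1]
contact_force: [-4.9, 5.1, 2.7]
gripper_width: 0.0166
gripper_force: 3.6
```

Emit:
drive_tool:
  commands:
    - {"tx": 0.0029, "ty": -0.0025, "tz": 0, "turn": -0.0222, "hand": 0.81}
    - {"tx": 0.0056, "ty": -0.0051, "tz": 0, "turn": -0.0444, "hand": 0.81}
    - {"tx": 0.0083, "ty": -0.0077, "tz": 0, "turn": -0.0667, "hand": 0.81}

```text
time_s: 17.6
tcp_pos: [0.6042, 0.1267, 0.0697]
eef_rot: [179.9, 0.0, -136.1]
contact_force: [-4.5, 6.1, 2.7]
gripper_width: 0.0167
gripper_force: 3.6
```

```bash
python3 m.py
```

```text
t 17.6 ang 45.3 rad 0.0656 yaw -136.1 Ft 7.48 Fr 1.17 [-4.5  6.1  2.7] M [ 2.05  1.51 -0.03] z 0.0697
```

Emit:
drive_tool:
  commands:
    - {"tx": 0.0026, "ty": -0.0028, "tz": 0, "turn": -0.0222, "hand": 0.81}
    - {"tx": 0.0051, "ty": -0.0056, "tz": 0, "turn": -0.0444, "hand": 0.81}
    - {"tx": 0.0074, "ty": -0.0086, "tz": 0, "turn": -0.0667, "hand": 0.81}

```text
time_s: 17.9
tcp_pos: [0.6088, 0.1217, 0.0697]
eef_rot: [179.9, 0.1, -142.1]
contact_force: [-3.2, 6.9, 2.1]
gripper_width: 0.0167
gripper_force: 3.6
```

Emit:
drive_tool:
  commands:
    - {"tx": 0.0023, "ty": -0.003, "tz": 0, "turn": -0.0222, "hand": 0.81}
    - {"tx": 0.0044, "ty": -0.0061, "tz": 0, "turn": -0.0444, "hand": 0.81}
    - {"tx": 0.0065, "ty": -0.0093, "tz": 0, "turn": -0.0667, "hand": 0.81}

```text
time_s: 18.2
tcp_pos: [0.6129, 0.1163, 0.0697]
eef_rot: [179.9, 0.1, -148.1]
contact_force: [-1.8, 6.3, 2.5]
gripper_width: 0.0166
gripper_force: 3.6
```

```bash
python3 m.py
```

```text
t 18.2 ang 33.4 rad 0.0658 yaw -148.1 Ft 6.24 Fr 1.94 [-1.8  6.3  2.5] M [2.43 0.99 0.  ] z 0.0697
```

Emit:
drive_tool:
  commands:
    - {"tx": 0.0019, "ty": -0.0032, "tz": 0, "turn": -0.0222, "hand": 0.81}
    - {"tx": 0.0038, "ty": -0.0065, "tz": 0, "turn": -0.0444, "hand": 0.81}
    - {"tx": 0.0055, "ty": -0.0099, "tz": 0, "turn": -0.0667, "hand": 0.81}

```text
time_s: 18.5
tcp_pos: [0.6165, 0.1104, 0.0698]
eef_rot: [179.9, 0.1, -154.1]
contact_force: [-2.5, 6.8, 0.1]
gripper_width: 0.0163
gripper_force: 3.6
```

Emit:
drive_tool:
  commands:
    - {"tx": 0.0016, "ty": -0.0034, "tz": 0, "turn": -0.0222, "hand": 0.81}
    - {"tx": 0.0031, "ty": -0.0069, "tz": 0, "turn": -0.0444, "hand": 0.81}
    - {"tx": 0.0044, "ty": -0.0104, "tz": 0, "turn": -0.0667, "hand": 0.81}

```text
time_s: 18.8
tcp_pos: [0.6194, 0.1043, 0.0698]
eef_rot: [179.9, 0.1, -160.1]
contact_force: [-0.8, 6.1, 0.5]
gripper_width: 0.0164
gripper_force: 3.6
```

```bash
cat >> m.py <<'E'
M=s['moment'];print('Mr',round(M[0]*np.cos(a)+M[1]*np.sin(a),3))
E
python3 m.py
```

```text
t 18.8 ang 21.6 rad 0.066 yaw -160.1 Ft 5.97 Fr 1.52 [-0.8  6.1  0.5] M [ 2.67  0.34 -0.06] z 0.0698
Mr 2.605
```

Emit:
drive_tool:
  commands:
    - {"tx": 0.0012, "ty": -0.0036, "tz": 0, "turn": -0.0222, "hand": 0.81}
    - {"tx": 0.0023, "ty": -0.0072, "tz": 0, "turn": -0.0444, "hand": 0.81}
    - {"tx": 0.0033, "ty": -0.0108, "tz": 0, "turn": -0.0667, "hand": 0.81}

```text
time_s: 19.1
tcp_pos: [0.6217, 0.098, 0.0698]
eef_rot: [179.9, 0.1, -166.1]
contact_force: [-0.6, 8.1, 0.1]
gripper_width: 0.017
gripper_force: 3.6
```

Emit:
drive_tool:
  commands:
    - {"tx": 0.0009, "ty": -0.0037, "tz": 0, "turn": -0.0222, "hand": 0.81}
    - {"tx": 0.0016, "ty": -0.0074, "tz": 0, "turn": -0.0444, "hand": 0.81}
    - {"tx": 0.0022, "ty": -0.0111, "tz": 0, "turn": -0.0667, "hand": 0.81}

```text
time_s: 19.4
tcp_pos: [0.6233, 0.0914, 0.0698]
eef_rot: [179.9, 0.2, -172.1]
contact_force: [1.1, 7.5, -0.9]
gripper_width: 0.0167
gripper_force: 3.7
```

```bash
python3 m.py;python3 -c "
from h import *
print(r.get_state()['joints'].round(1))"
```

```text
t 19.4 ang 9.9 rad 0.0663 yaw -172.1 Ft 7.2 Fr 2.38 [ 1.1  7.5 -0.9] M [ 2.76 -0.37 -0.02] z 0.0698
Mr 2.657
[ 2.60e+01  2.41e+01 -1.62e+01 -1.00e-01 -4.95e+01 -1.08e+02]
```

Emit:
drive_tool:
  commands:
    - {"tx": 0.0005, "ty": -0.0038, "tz": 0, "turn": -0.0222, "hand": 0.81}
    - {"tx": 0.0008, "ty": -0.0075, "tz": 0, "turn": -0.0444, "hand": 0.81}
    - {"tx": 0.001, "ty": -0.0113, "tz": 0, "turn": -0.0667, "hand": 0.81}

```text
time_s: 19.7
tcp_pos: [0.6242, 0.0847, 0.0698]
eef_rot: [179.9, 0.2, -178.1]
contact_force: [2.9, 6.4, -2.6]
gripper_width: 0.0165
gripper_force: 3.7
```

```bash
python3 m.py
```

```text
t 19.7 ang 4.1 rad 0.0664 yaw -178.1 Ft 6.17 Fr 3.31 [ 2.9  6.4 -2.6] M [ 2.74 -0.77 -0.07] z 0.0698
Mr 2.679
```

Emit:
drive_tool:
  commands:
    - {"tx": 0.0001, "ty": -0.0038, "tz": 0, "turn": -0.0222, "hand": 0.81}
    - {"tx": 0.0, "ty": -0.0076, "tz": 0, "turn": -0.0444, "hand": 0.81}
    - {"tx": -0.0002, "ty": -0.0113, "tz": 0, "turn": -0.0667, "hand": 0.81}

```text
time_s: 20.0
tcp_pos: [0.6244, 0.0781, 0.0699]
eef_rot: [179.8, 0.2, 175.9]
contact_force: [2.0, 8.3, -2.3]
gripper_width: 0.0169
gripper_force: 4.0
```

```bash
python3 m.py
```

```text
t 20.0 ang -1.6 rad 0.0665 yaw 175.9 Ft 8.31 Fr 1.81 [ 2.   8.3 -2.3] M [ 2.78 -1.21 -0.04] z 0.0699
Mr 2.81
```

Emit:
drive_tool:
  commands:
    - {"tx": -0.0003, "ty": -0.0038, "tz": 0, "turn": -0.0222, "hand": 0.81}
    - {"tx": -0.0008, "ty": -0.0075, "tz": 0, "turn": -0.0444, "hand": 0.81}
    - {"tx": -0.0014, "ty": -0.0113, "tz": 0, "turn": -0.0667, "hand": 0.81}

```text
time_s: 20.3
tcp_pos: [0.624, 0.0715, 0.0699]
eef_rot: [179.8, 0.2, 170.0]
contact_force: [4.4, 8.2, -3.6]
gripper_width: 0.0168
gripper_force: 4.4
```

```bash
python3 m.py
```

```text
t 20.3 ang -7.4 rad 0.0665 yaw 170.0 Ft 8.64 Fr 3.28 [ 4.4  8.2 -3.6] M [ 2.93 -1.66 -0.07] z 0.0699
Mr 3.116
```

Emit:
drive_tool:
  commands:
    - {"tx": -0.0007, "ty": -0.0037, "tz": 0, "turn": -0.0222, "hand": 0.81}
    - {"tx": -0.0016, "ty": -0.0074, "tz": 0, "turn": -0.0444, "hand": 0.81}
    - {"tx": -0.0026, "ty": -0.011, "tz": 0, "turn": -0.0667, "hand": 0.81}

```text
time_s: 20.6
tcp_pos: [0.6229, 0.065, 0.0699]
eef_rot: [179.7, 0.2, 163.9]
contact_force: [6.2, 8.2, -5.0]
gripper_width: 0.0165
gripper_force: 4.8
```

```bash
python3 m.py
```

```text
t 20.6 ang -13.0 rad 0.0666 yaw 163.9 Ft 9.36 Fr 4.2 [ 6.2  8.2 -5. ] M [ 3.04 -2.18 -0.06] z 0.0699
Mr 3.45
```

Emit:
drive_tool:
  commands:
    - {"tx": -0.0011, "ty": -0.0036, "tz": 0, "turn": -0.0222, "hand": 0.81}
    - {"tx": -0.0023, "ty": -0.0072, "tz": 0, "turn": -0.0444, "hand": 0.81}
    - {"tx": -0.0037, "ty": -0.0107, "tz": 0, "turn": -0.0667, "hand": 0.81}

```text
time_s: 20.9
tcp_pos: [0.6212, 0.0587, 0.07]
eef_rot: [179.7, 0.3, 158.0]
contact_force: [7.5, 8.1, -7.1]
gripper_width: 0.017
gripper_force: 5.3
```

```bash
python3 m.py
```

```text
t 20.9 ang -18.6 rad 0.0667 yaw 158.0 Ft 10.06 Fr 4.53 [ 7.5  8.1 -7.1] M [ 2.97 -2.85 -0.03] z 0.07
Mr 3.728
```

Emit:
drive_tool:
  commands:
    - {"tx": -0.0015, "ty": -0.0035, "tz": 0, "turn": -0.0222, "hand": 0.81}
    - {"tx": -0.0031, "ty": -0.0069, "tz": 0, "turn": -0.0444, "hand": 0.81}
    - {"tx": -0.0048, "ty": -0.0103, "tz": 0, "turn": -0.0667, "hand": 0.81}

```text
time_s: 21.2
tcp_pos: [0.6188, 0.0526, 0.07]
eef_rot: [179.6, 0.3, 152.0]
contact_force: [9.2, 8.4, -7.7]
gripper_width: 0.0169
gripper_force: 5.7
```

```bash
python3 m.py
```

```text
t 21.2 ang -24.3 rad 0.0667 yaw 152.0 Ft 11.38 Fr 4.91 [ 9.2  8.4 -7.7] M [ 2.92 -3.46 -0.01] z 0.07
Mr 4.084
```

Emit:
drive_tool:
  commands:
    - {"tx": -0.0018, "ty": -0.0033, "tz": 0, "turn": -0.0222, "hand": 0.81}
    - {"tx": -0.0038, "ty": -0.0065, "tz": 0, "turn": -0.0444, "hand": 0.81}

```text
time_s: 21.4
tcp_pos: [0.6169, 0.0487, 0.0701]
eef_rot: [179.6, 0.3, 148.0]
contact_force: [10.7, 7.8, -9.5]
gripper_width: 0.0167
gripper_force: 6.1
```

```bash
python3 m.py
```

```text
t 21.4 ang -27.9 rad 0.0667 yaw 148.0 Ft 11.85 Fr 5.79 [10.7  7.8 -9.5] M [ 2.65 -3.96 -0.02] z 0.0701
Mr 4.2
```

Emit:
drive_tool:
  commands:
    - {"tx": -0.0021, "ty": -0.0032, "tz": 0, "turn": -0.0222, "hand": 0.81}

```text
time_s: 21.5
tcp_pos: [0.6159, 0.0468, 0.0701]
eef_rot: [179.6, 0.3, 146.0]
contact_force: [11.1, 7.5, -10.5]
gripper_width: 0.017
gripper_force: 6.3
```

```bash
python3 m.py
```

```text
t 21.5 ang -29.8 rad 0.0667 yaw 146.0 Ft 12.04 Fr 5.9 [ 11.1   7.5 -10.5] M [ 2.57 -4.22 -0.1 ] z 0.0701
Mr 4.327
```

Emit:
drive_tool:
  commands:
    - {"tx": 0, "ty": 0, "tz": 0, "turn": 0, "hand": 0.81}
    - {"tx": 0, "ty": 0, "tz": 0, "turn": 0, "hand": 0.81}
    - {"tx": 0, "ty": 0, "tz": 0, "turn": 0, "hand": 0.81}

```text
time_s: 21.8
tcp_pos: [0.6157, 0.0466, 0.0701]
eef_rot: [179.6, 0.3, 146.0]
contact_force: [10.5, 6.4, -8.5]
gripper_width: 0.0171
gripper_force: 5.6
```

```bash
python3 m.py
```

```text
t 21.8 ang -30.0 rad 0.0667 yaw 146.0 Ft 10.77 Fr 5.86 [10.5  6.4 -8.5] M [ 2.24 -3.95 -0.05] z 0.0701
Mr 3.914
```

The torque is about 0.31 to 0.33 N m above free running, so the grip is good. Now I'll release and rise.

Emit:
drive_tool:
  commands:
    - {"tx": 0, "ty": 0, "tz": 0, "turn": 0, "hand": 0.5}
    - {"tx": 0, "ty": 0, "tz": 0, "turn": 0, "hand": 0.5}
    - {"tx": 0, "ty": 0, "tz": 0, "turn": 0, "hand": 0.5}
    - {"tx": 0, "ty": 0, "tz": 0.05, "turn": 0, "hand": 0.5}
    - {"tx": 0, "ty": 0, "tz": 0.12, "turn": 0, "hand": 0.5}
    - {"tx": 0, "ty": 0, "tz": 0.2, "turn": 0, "hand": 0.5}
    - {"tx": 0, "ty": 0, "tz": 0.2, "turn": 0, "hand": 0.5}
    - {"tx": 0, "ty": 0, "tz": 0.2, "turn": 0, "hand": 0.5}
    - {"tx": 0, "ty": 0, "tz": 0.2, "turn": 0, "hand": 0.5}

```text
time_s: 22.7
tcp_pos: [0.6108, 0.0439, 0.1886]
eef_rot: [-179.9, -0.1, 146.0]
contact_force: [-0.2, -1.2, -0.6]
gripper_width: 0.0438
gripper_force: 0.0
```

Run:
```python
from h import *
s,d=wcap('w7.png'); print(s['tcp_pos'],s['contact_force'],s['time_s'])
D=save('scene','s7.png')
im=cv2.resize(cv2.imread('pics/w7.png'),(480,360));i2=cv2.resize(cv2.imread('pics/s7.png')[130:230,220:320],(320,360),interpolation=cv2.INTER_CUBIC)
cv2.imwrite('pics/w7b.png',np.hstack([im,i2]))
```

```text
[0.61084765 0.04385907 0.18858559] [-0.21167802 -1.18132942 -0.62591332] 22.7
```

View pics/w7b.png

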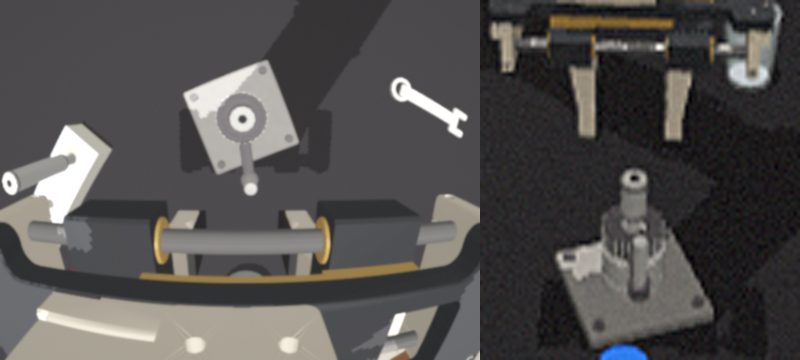

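Run:
```python
from h import *
s,d=wcap('w8.png')
p=wat(d,267.7,200.5,.1);c=wat(d,258,126.5,.108);print(p,c,np.degrees(np.arctan2(*(p-c)[1::-1])),np.linalg.norm((p-c)[:2]))
```

```text
[0.61602916 0.05051586 0.1       ] [0.55897842 0.07904724 0.108     ] -26.569879723431413 0.06378735084451016
```

The post sits at about -27°, consistent with where I let go, and the column is upright, so I'm handing in.

```bash
python3 -c "
from plant import r
print(r.close_job())"
```

```text
the job is handed in; nothing more can be done
None
```

The short column is fully home in the collet and upright, clamped at roughly 0.31–0.33 N m above free running by my force readings; the robot has let go, and I handed the job in at about 23 s without seeing a verdict.

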